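# Line the storage jars up by size in the acrylic tray

### The job

Tidy the table: stand the four bamboo-lidded jars in the clear acrylic tray, one centred on each cork coaster, in order of size, with the largest at the end nearest the rice cooker and the smallest at the far end. Set each jar down gently without dropping it, never tip one over, and leave the steel bowl where it stands.

Things in the scene. Friction and masses are not known exactly. Their poses are not given: they have to be found in the camera images.
- jar_small: the smallest of four round white stoneware jars with flat bamboo lids (lid fixed on): 38 mm diameter, straight sides, 56 mm tall over the lid, which is 10 mm thick and 7 mm narrower than the jar. Stands upright on the table at the start; origin at the centre of its underside, z up along its axis. Weighs 0.07 to 0.55 kg.
- jar_medium: the second smallest of four round white stoneware jars with flat bamboo lids (lid fixed on): 48 mm diameter, straight sides, 76 mm tall over the lid, which is 10 mm thick and 7 mm narrower than the jar. Stands upright on the table at the start; origin at the centre of its underside, z up along its axis. Weighs 0.07 to 0.55 kg.
- jar_large: the second largest of four round white stoneware jars with flat bamboo lids (lid fixed on): 57 mm diameter, straight sides, 98 mm tall over the lid, which is 10 mm thick and 7 mm narrower than the jar. Stands upright on the table at the start; origin at the centre of its underside, z up along its axis. Weighs 0.07 to 0.55 kg.
- jar_largest: the largest of four round white stoneware jars with flat bamboo lids (lid fixed on): 66 mm diameter, straight sides, 122 mm tall over the lid, which is 10 mm thick and 7 mm narrower than the jar. Stands upright on the table at the start; origin at the centre of its underside, z up along its axis. Weighs 0.07 to 0.55 kg.
- coaster_a: one of four identical round cork coasters, 72 mm diameter, 4 mm thick, fixed in one straight row, 85 mm apart, in the clear acrylic tray (110 x 355 mm, fixed, edge 14 mm high). The letter does not tell its place in the row. Origin at the centre of its underside, 3 mm above the table (its top, where a jar stands, at 7 mm); y axis along the row, x across.
- coaster_b: one of four identical round cork coasters, 72 mm diameter, 4 mm thick, fixed in one straight row, 85 mm apart, in the clear acrylic tray (110 x 355 mm, fixed, edge 14 mm high). The letter does not tell its place in the row. Origin at the centre of its underside, 3 mm above the table (its top, where a jar stands, at 7 mm); y axis along the row, x across.
- coaster_c: one of four identical round cork coasters, 72 mm diameter, 4 mm thick, fixed in one straight row, 85 mm apart, in the clear acrylic tray (110 x 355 mm, fixed, edge 14 mm high). The letter does not tell its place in the row. Origin at the centre of its underside, 3 mm above the table (its top, where a jar stands, at 7 mm); y axis along the row, x across.
- coaster_d: one of four identical round cork coasters, 72 mm diameter, 4 mm thick, fixed in one straight row, 85 mm apart, in the clear acrylic tray (110 x 355 mm, fixed, edge 14 mm high). The letter does not tell its place in the row. Origin at the centre of its underside, 3 mm above the table (its top, where a jar stands, at 7 mm); y axis along the row, x across.
- cooker: white rice cooker with a hinged lid and carrying handle, 250 mm diameter, 222 mm high, fixed at the left (+y) or the right (-y) side of the table, beyond one end of the tray; an electric kettle, 210 mm high, stands at the other side. Origin at the centre of its underside.
- bowl: empty steel bowl, 110 mm across the rim, 48 mm high, standing loose among the jars; its wall or a jar's is at least 25 mm from the next. Origin at the centre of its underside. Only low things (chopsticks, a spoon rest, under 15 mm high) lie between it and the robot.

How it is judged (in metres and radians):
At the end, for the whole second after the job is handed in: Each jar stands upright (within 0.1 rad) and at rest on a coaster of its own, its axis within 12 mm of the coaster's centre; along the row the sizes go in order, the largest on the end coaster on the cooker's side and the smallest on the other end coaster (((horizontal distance between jar_small and coaster_a below 0.012 m and z of jar_small in the frame of coaster_a below 0.009 m) or (horizontal distance between jar_small and coaster_b below 0.012 m and z of jar_small in the frame of coaster_b below 0.009 m) or (horizontal distance between jar_small and coaster_c below 0.012 m and z of jar_small in the frame of coaster_c below 0.009 m) or (horizontal distance between jar_small and coaster_d below 0.012 m and z of jar_small in the frame of coaster_d below 0.009 m)) and angle between each of jar_small, jar_medium, jar_large, jar_largest's own z axis and vertical below 0.1 rad and linear speed of each of jar_small, jar_medium, jar_large, jar_largest below 0.02 m/s and angular speed of each of jar_small, jar_medium, jar_large, jar_largest below 0.2 rad/s and ((horizontal distance between jar_medium and coaster_a below 0.012 m and z of jar_medium in the frame of coaster_a below 0.009 m) or (horizontal distance between jar_medium and coaster_b below 0.012 m and z of jar_medium in the frame of coaster_b below 0.009 m) or (horizontal distance between jar_medium and coaster_c below 0.012 m and z of jar_medium in the frame of coaster_c below 0.009 m) or (horizontal distance between jar_medium and coaster_d below 0.012 m and z of jar_medium in the frame of coaster_d below 0.009 m)) and ((horizontal distance between jar_large and coaster_a below 0.012 m and z of jar_large in the frame of coaster_a below 0.009 m) or (horizontal distance between jar_large and coaster_b below 0.012 m and z of jar_large in the frame of coaster_b below 0.009 m) or (horizontal distance between jar_large and coaster_c below 0.012 m and z of jar_large in the frame of coaster_c below 0.009 m) or (horizontal distance between jar_large and coaster_d below 0.012 m and z of jar_large in the frame of coaster_d below 0.009 m)) and ((horizontal distance between jar_largest and coaster_a below 0.012 m and z of jar_largest in the frame of coaster_a below 0.009 m) or (horizontal distance between jar_largest and coaster_b below 0.012 m and z of jar_largest in the frame of coaster_b below 0.009 m) or (horizontal distance between jar_largest and coaster_c below 0.012 m and z of jar_largest in the frame of coaster_c below 0.009 m) or (horizontal distance between jar_largest and coaster_d below 0.012 m and z of jar_largest in the frame of coaster_d below 0.009 m)) and horizontal distance between jar_small and jar_medium below 0.12 m and horizontal distance between jar_medium and jar_large below 0.12 m and horizontal distance between jar_large and jar_largest below 0.12 m and ((world y of cooker above 0 m and world y of jar_largest above 0.03 m and world y of jar_small below -0.03 m) or (world y of cooker below 0 m and world y of jar_largest below -0.03 m and world y of jar_small above 0.03 m))); the robot touches nothing.
It fails at once if the steel bowl is shoved more than 30 mm from its place (distance of bowl from where it was at the start of the episode above 0.03 m).
It fails at once if a jar is tipped over (leans more than 0.7 rad) (angle between any of jar_small, jar_medium, jar_large, jar_largest's own z axis and vertical above 0.7 rad).
It fails at once if a jar is dropped (out of the fingers and moving at over 0.5 m/s, a fall of some 13 mm) ((contact force between the fingers and jar_small below 0.1 N and linear speed of jar_small above 0.5 m/s) or (contact force between the fingers and jar_medium below 0.1 N and linear speed of jar_medium above 0.5 m/s) or (contact force between the fingers and jar_large below 0.1 N and linear speed of jar_large above 0.5 m/s) or (contact force between the fingers and jar_largest below 0.1 N and linear speed of jar_largest above 0.5 m/s)).
It fails at once if a jar is banged or pressed down on a coaster with more than 60 N (contact force between any of jar_small, jar_medium, jar_large, jar_largest and coaster_a above 60 N or contact force between any of jar_small, jar_medium, jar_large, jar_largest and coaster_b above 60 N or contact force between any of jar_small, jar_medium, jar_large, jar_largest and coaster_c above 60 N or contact force between any of jar_small, jar_medium, jar_large, jar_largest and coaster_d above 60 N).
It also fails if it takes over 102 s, if anything falls off the work surface, if the arm or the gripper's body presses on something with over 40 N, if the wrist force passes 120 N, or if a joint passes its speed limit or range.

### The arm

A 6-joint arm with a two-finger parallel gripper is mounted at the origin on the work surface. World frame = base frame: x ahead of the robot, y to its left, z up, the work surface at z = 0. Lengths are in m, angles in degrees, forces in N, time in s.
With the tool pointing down it reaches from about 0.4 to 0.825 m from the base axis. Payload 7 kg.
Tool frame: the origin (TCP) lies between the finger pads; the fingertips stand 25 mm ahead of it and the grasp point (between the pads) lies 6 mm ahead of it; z points along the fingers, y is the line along which they close (so a half turn about z gives the same grasp; the last joint's range is limited). The gripper opens to 88 mm and grips with 3 to 60 N. Pads are 19 mm wide; open, the fingers measure 130 mm over their backs; the gripper's body (78 mm by 193 mm) begins 47 mm behind the grasp point.
Start: joints at [84.574, 20.546, 0.682, 0, -70.136, -16.507], TCP at [0.252, 0.626, 0.252] pointing down, gripper open.
Joint ranges: [-176.03, 176.03], [-82.01, 121.73], [-58.28, 71.71], [-173.87, 95.51], [-174.79, -0.11], [-173.66, 173.66]. Speed limits (degrees/s): [136.94, 136.94, 172.46, 180, 180, 180].

### API

Orientations are given as [roll, pitch, yaw] about the fixed x, y, z axes, in that order (R = Rz(yaw) Ry(pitch) Rx(roll)).
In Python, from plant import ctrl, snapshot gives the robot as it stands (ctrl), with the cameras as plain functions.
- The arm moves only by the tool nudge_tcp, called after "Call:" by a JSON object that holds its "fn" and its "kwargs", one argument or row to a line. Schema: {"type":"object","properties":{"moves":{"type":"array","items":{"type":"object","properties":{"x":{"type":"number"},"y":{"type":"number"},"z":{"type":"number"},"rz":{"type":"number"},"finger_gap":{"type":"number"}},"additionalProperties":false,"required":["finger_gap"]},"minItems":1,"maxItems":8},"only":{"type":"string"},"quiet":{"type":"boolean"},"lines":{"type":"string"}},"required":["moves"],"additionalProperties":false}. moves is a list of rows, 1 to 8 of them, each an object with the fields x, y, z (the shift in m), rz (a turn about the tool's z in degrees), finger_gap (the finger opening in m); a field left out counts as zero (the opening has to be given); each row is the pose to reach, as a shift and turn from the pose commanded when the call began, along the tool's axes at that moment; what a row does not reach only later rows make up. A row lasts 1/8 s, in which the tool goes at most 0.0625 m and 10.7 degrees, less where a joint would pass 70% of its speed; a pose out of reach is approached as far as the arm can. The fingers move at their own pace and stop on an object; the grip force is fixed at half the most. Time passes only in rows, so rows that do not move let the fingers close. The tool returns the time, the measured TCP pose, the force, the opening and the grip force at its end. only (a regular expression) keeps the lines of the reply that match it, lines (a string "A,B") keeps lines A to B, and quiet returns only ok. Input that does not fit is refused with a message, and nothing moves.
- ctrl.get_obs(): the state, without advancing time (a new reading comes with each control period).
- snapshot(name): name is "scene" or "top" or "wrist"; returns a dict with "frame" (480x640x3 uint8, red, green, blue), "z_map" (480x640 float32, m along the optical axis (not along the pixel's ray), 0 where there is no reading), "fovy" (degrees; the focal length in pixels is half the picture's height over the tangent of half this angle, whatever the lens; pixels are square), "cx", "cy" (the principal point, pixels), "k1" (the pictures are not rectified: a ray, as slopes to the right and down, at radius r is drawn at 1 + k1 r^2 times it, then the intrinsics apply), "R" (3x3) and "t" (3): a world point X has camera coordinates R X + t; the wrist camera has in their place "T_tool_cam" (4x4, takes a point from camera to tool coordinates, whose origin is the TCP and whose axes are the flange's). Camera axes: x right, y down, z forward; pixel columns grow to the right and rows downward; lengths in m; the calibration is good to about 2 mm. A picture is of the moment at which its call begins: read the wrist's pose just before it.
- ctrl.close_job(): hands the job in; it is judged then, once.
The state is a dict: "clock": time; "joint_pos": joint angles; "qvel": joint speeds; "tau": joint torques, N m; "tool_pos": TCP position; "orientation": TCP orientation; "force": force on the tool from outside, world axes, zero at the start; "moment": the same for the moment, N m; "opening": finger opening in m; "gripper_force": force on a finger pad.
Only numpy, scipy, OpenCV 4.12 (cv2) and the standard library are available. Lean on these libraries where they do the work, as an engineer would, in place of code of your own. Each camera call takes 0.05 s, during which the arm holds its last target. There are 200 camera calls.

## Working session

There is one attempt and no reset: what is moved stays moved. The work goes in short steps, Python scripts to look and compute and a tool call to move; the robot and the scene stay as the last step left them, time stands still between calls to the robot, and variables do not carry over. Pictures are saved under pics/ and viewed, at most 14 in all, crops included, and the job is handed in when it is done.

```bash
ls; mkdir -p pics; python3 - <<'E'
from plant import ctrl, snapshot
import cv2
o=ctrl.get_obs(); print(o)
for n in ("scene","top"):
    s=snapshot(n); cv2.imwrite(f"pics/{n}0.png",s["frame"][:,:,::-1]); print(n,s["fovy"],s["cx"],s["cy"],s["k1"],s["R"],s["t"],(s["z_map"]>0).mean())
E
```

```text
pics
plant.py
{'clock': 0.0, 'joint_pos': array([ 8.45747138e+01,  2.05916187e+01,  6.32787851e-01, -2.08101769e-02,
       -7.01358448e+01, -1.65054353e+01]), 'qvel': array([ 0.10814878,  0.0391649 ,  0.07585405,  0.03510399,  0.02696735,
       -0.0382502 ]), 'tau': array([-2.55239347e-04, -5.82710123e+01,  2.93066096e+01,  6.99768528e+00,
        7.14881869e-03, -1.64678750e-04]), 'tool_pos': array([0.2519679 , 0.62571375, 0.25061092]), 'orientation': array([ 1.79903667e+02, -8.14402590e-03, -2.19378020e+01]), 'force': array([0.28706421, 0.28137684, 0.04390527]), 'moment': array([ 0.01302147,  0.01790658, -0.02640707]), 'gripper_force': 0.0, 'opening': 0.08756413639398622}
scene 56.670122517421746 318.94438353626026 235.16109178500855 -0.0137843255722195 [[ 8.03772253e-01  5.94936880e-01  5.24437929e-04]
 [ 4.71236784e-01 -6.36112239e-01 -6.10980452e-01]
 [-3.63161202e-01  4.91336269e-01 -7.91645509e-01]] [-0.43178154 -0.23654089  1.42310016] 0.9958821614583333
top 57.7551455499914 318.0459054514772 238.7259197692868 0.005813256204465745 [[ 0.02746824 -0.99955564 -0.0115764 ]
 [-0.98856402 -0.02544471 -0.14863964]
 [ 0.14827903  0.01552688 -0.98882367]] [0.00162008 0.51904654 1.50027053] 0.9959407552083334
```

View pics/top0.png

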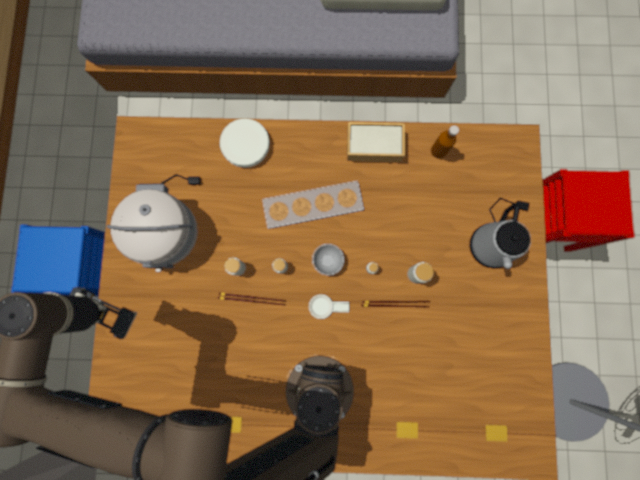

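View pics/scene0.png

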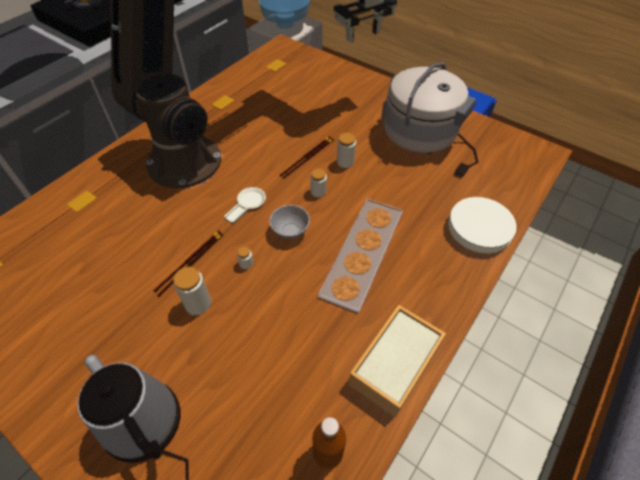

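The top view shows the cooker at left (+y). The tray coasters are at about (278,210), (302,206), (324,201) and (347,197). The jars are large (235,267), medium (280,267), small (373,268) and largest (421,273), with the bowl at (328,260). The scene view agrees. So the largest jar goes on the leftmost (+y) coaster.

```bash
cat > h.py <<'E'
import numpy as np, cv2
from plant import ctrl, snapshot
from scipy.spatial.transform import Rotation as Ro
def cam(n):
    o=ctrl.get_obs(); s=snapshot(n)
    if n=="wrist":
        T=np.eye(4);T[:3,:3]=Ro.from_euler("xyz",o["orientation"],degrees=True).as_matrix();T[:3,3]=o["tool_pos"]
        W=T@s["T_tool_cam"]
    else:
        W=np.eye(4);W[:3,:3]=s["R"].T;W[:3,3]=-s["R"].T@s["t"]
    f=240/np.tan(np.radians(s["fovy"]/2))
    s["W"]=W
    K=np.array([[f,0,s["cx"]],[0,f,s["cy"]],[0,0,1]]); v,u=np.mgrid[:480,:640]
    p=cv2.undistortPoints(np.stack([u,v],-1).reshape(-1,1,2).astype(float),K,np.array([s["k1"],0,0,0,0])).reshape(480,640,2)
    s["ray"]=np.dstack([p,np.ones((480,640))])@W[:3,:3].T      # world direction, unit depth
    s["P"]=s["ray"]*s["z_map"][...,None]+W[:3,3]
    s["P"][s["z_map"]==0]=np.nan
    s["hsv"]=cv2.cvtColor(s["frame"],cv2.COLOR_RGB2HSV)
    return s
def onplane(s,u,v,z):
    r=s["ray"]; d=np.array([cv2.remap(np.ascontiguousarray(r[...,k]).astype(np.float32),np.float32([[u]]),np.float32([[v]]),1)[0,0] for k in range(3)],float)
    c=s["W"][:3,3]; return c+d*(z-c[2])/d[2]
E
python3 - <<'E'
from h import *
for n in ("top","scene"):
    s=cam(n); P=s["P"]; x,y,z=P[...,0],P[...,1],P[...,2]; reg=(x>.3)&(x<.95)&(abs(y)<.45)
    print(n,"table z",np.nanmedian(z[reg]))
    m=(reg&(z>.03)).astype(np.uint8); k,l,st,_=cv2.connectedComponentsWithStats(m)
    for i in range(1,k):
        if st[i,4]<15: continue
        q=l==i; h=np.percentile(z[q],95); t=q&(z>h-.006)
        vv,uu=np.nonzero(t)
        print(st[i],"h",h.round(4),"top c",P[t].mean(0).round(4),"ray",onplane(s,uu.mean(),vv.mean(),h).round(4),"ext",np.ptp(P[t],0).round(3))
    H=s["hsv"].astype(int)
    for uv in ([(278,210),(302,206),(324,201),(347,197)] if n=="top" else [(379,217),(368,239),(358,263),(346,288)]):
        print(uv,H[uv[1],uv[0]],onplane(s,*uv,.007).round(3),P[uv[1],uv[0]].round(3))
E
```

```text
top table z 3.750035387772854e-05
[ 220  121   49   44 1728] h 0.0452 top c [0.8683 0.2963 0.0422] ray [0.867  0.2957 0.0452] ext [0.165 0.177 0.012]
[ 348  122   57   37 2001] h 0.0706 top c [ 0.8824 -0.1867  0.0678] ray [ 0.8811 -0.1864  0.0706] ext [0.124 0.2   0.011]
[432 126  27  30 481] h 0.1995 top c [ 0.8674 -0.4219  0.1988] ray [ 0.8671 -0.4218  0.1995] ext [0.029 0.026 0.012]
[184 224  11  12  53] h 0.1747 top c [0.5326 0.4477 0.1733] ray [0.5323 0.4472 0.1747] ext [0.008 0.005 0.009]
[313 244  31  31 229] h 0.0507 top c [ 0.448  -0.0211  0.0481] ray [ 0.4475 -0.0211  0.0507] ext [0.106 0.105 0.013]
[225 257  20  18 261] h 0.1015 top c [0.412  0.3012 0.0989] ray [0.4118 0.3007 0.1015] ext [0.047 0.045 0.009]
[273 258  14  15 159] h 0.0803 top c [0.4201 0.1473 0.0774] ray [0.4199 0.1471 0.0803] ext [0.038 0.035 0.011]
[368 262  11  11  94] h 0.0598 top c [ 0.4228 -0.178   0.0569] ray [ 0.4225 -0.1776  0.0598] ext [0.028 0.025 0.008]
[409 262  25  21 394] h 0.126 top c [ 0.4067 -0.339   0.123 ] ray [ 0.4065 -0.3383  0.126 ] ext [0.053 0.057 0.01 ]
(278, 210) [ 17 133 188] [0.
[... 896 characters left out ...]
63  0.0545] ray [ 0.4264 -0.1774  0.0568] ext [0.031 0.031 0.007]
[ 174  267   36   43 1089] h 0.1224 top c [ 0.4112 -0.3364  0.1204] ray [ 0.4126 -0.337   0.1224] ext [0.059 0.059 0.008]
[ 349  305   96  108 5276] h 0.0698 top c [ 0.8882 -0.1922  0.0668] ray [ 0.889  -0.1956  0.0698] ext [0.121 0.202 0.011]
[ 312  417   34   50 1222] h 0.1997 top c [ 0.8696 -0.4207  0.1987] ray [ 0.8698 -0.421   0.1997] ext [0.028 0.028 0.009]
(379, 217) [ 14 167 192] [0.627 0.167 0.007] [0.627 0.168 0.006]
(368, 239) [ 14 166 198] [0.644 0.082 0.007] [0.644 0.083 0.006]
(358, 263) [ 15 168 196] [ 0.666 -0.001  0.007] [0.665 0.001 0.004]
(346, 288) [ 14 165 195] [ 0.684 -0.083  0.007] [ 0.683 -0.082  0.005]
```

```bash
cat >> h.py <<'E'
def rel(x,y,z,yaw=None):
    o=ctrl.get_obs(); R=Ro.from_euler("xyz",o["orientation"],degrees=True).as_matrix()
    d=R.T@(np.array([x,y,z])-o["tool_pos"]); turn=0
    if yaw is not None: turn=-((yaw-o["orientation"][2]+180)%360-180)
    print("t %.2f"%o["clock"],"at",o["tool_pos"].round(4),o["orientation"].round(2),"open %.4f"%o["opening"],"-> rel",d.round(4),"turn %.1f"%turn,"dist %.3f"%np.linalg.norm(d))
E
python3 - <<'E'
from h import *
s=cam("top"); P=s["P"];x,y=P[...,0],P[...,1]
H=s["hsv"].astype(int); cv2.imwrite
m=((H[...,1]>85)&(x>.56)&(x<.75)&(y>-.15)&(y<.23)).astype(np.uint8)
k,l,st,c=cv2.connectedComponentsWithStats(m)
for i in range(1,k):
    if st[i,4]>50: print(st[i],c[i].round(1),onplane(s,*c[i],.007).round(4))
rel(.45,.25,.32,-77)
E
```

```text
[ 261  178  104   53 2102] [315.6 202.6] [0.657  0.0285 0.007 ]
[338 189  19  18 270] [346.7 197.6] [ 0.6782 -0.0847  0.007 ]
[315 193  19  19 275] [323.9 202.1] [ 0.6596 -0.0017  0.007 ]
[292 198  19  18 272] [301.1 206.5] [0.6411 0.081  0.007 ]
[260 202   8  27 106] [262.6 217.8] [0.5956 0.2197 0.007 ]
[269 202  19  19 273] [278.3 210.8] [0.6228 0.1637 0.007 ]
t 0.25 at [0.2521 0.6259 0.2511] [ 1.7995e+02 -1.0000e-02 -2.1940e+01] open 0.0876 -> rel [ 0.324   0.2748 -0.0686] turn 55.1 dist 0.430
```

Call:
{"fn": "nudge_tcp", "kwargs": {
  "moves": [
    {"x": 0.04, "y": 0.035, "z": -0.01, "rz": 10, "finger_gap": 0.085},
    {"x": 0.08, "y": 0.07, "z": -0.02, "rz": 20, "finger_gap": 0.085},
    {"x": 0.12, "y": 0.105, "z": -0.03, "rz": 30, "finger_gap": 0.085},
    {"x": 0.16, "y": 0.14, "z": -0.04, "rz": 40, "finger_gap": 0.085},
    {"x": 0.2, "y": 0.175, "z": -0.05, "rz": 50, "finger_gap": 0.085},
    {"x": 0.24, "y": 0.21, "z": -0.06, "rz": 55.3, "finger_gap": 0.085},
    {"x": 0.28, "y": 0.245, "z": -0.07, "rz": 55.3, "finger_gap": 0.085},
    {"x": 0.324, "y": 0.275, "z": -0.07, "rz": 55.3, "finger_gap": 0.085}
  ]
}}

```text
clock: 1.25
tool_pos: [0.4506, 0.2486, 0.3229]
orientation: [-179.9, 0.1, -77.2]
force: [0.3, 0.6, -0.8]
opening: 0.0852
gripper_force: 0.0
```

```bash
python3 -c "
from h import *
rel(.58,.03,.33,-77.4)"
```

```text
t 1.25 at [0.4506 0.2486 0.3229] [-1.7988e+02  8.0000e-02 -7.7200e+01] open 0.0852 -> rel [ 0.2418 -0.0778 -0.0073] turn 0.2 dist 0.254
```

Call:
{"fn": "nudge_tcp", "kwargs": {
  "moves": [
    {"x": 0.05, "y": -0.015, "finger_gap": 0.085},
    {"x": 0.1, "y": -0.03, "finger_gap": 0.085},
    {"x": 0.15, "y": -0.045, "finger_gap": 0.085},
    {"x": 0.2, "y": -0.06, "finger_gap": 0.085},
    {"x": 0.24, "y": -0.078, "z": -0.007, "rz": 0.2, "finger_gap": 0.085},
    {"x": 0.242, "y": -0.078, "z": -0.007, "rz": 0.2, "finger_gap": 0.085}
  ]
}}

```text
clock: 2.0
tool_pos: [0.5807, 0.029, 0.3283]
orientation: [180.0, -0.0, -77.6]
force: [-0.2, 0.2, 0.3]
opening: 0.0852
gripper_force: 0.0
```

```bash
python3 - <<'E'
from h import *
s=cam("wrist"); cv2.imwrite("pics/w1.png",s["frame"][:,:,::-1]); np.save("w1.npy",s["P"]); print(s["W"],s["fovy"])
rel(.409,-.337,.25,-77.4)
E
```

```text
[[-9.76861223e-01 -2.06886751e-01 -5.42219716e-02  5.95296596e-01]
 [-2.13872983e-01  9.45777334e-01  2.44465912e-01 -3.72868486e-02]
 [ 7.05153391e-04  2.50405885e-01 -9.68140690e-01  4.60974138e-01]
 [ 0.00000000e+00  0.00000000e+00  0.00000000e+00  1.00000000e+00]] 70.35965118646126
t 2.05 at [0.5799 0.0298 0.3281] [179.95  -0.   -77.58] open 0.0853 -> rel [0.3215 0.2457 0.0783] turn -0.2 dist 0.412
```

View pics/w1.png

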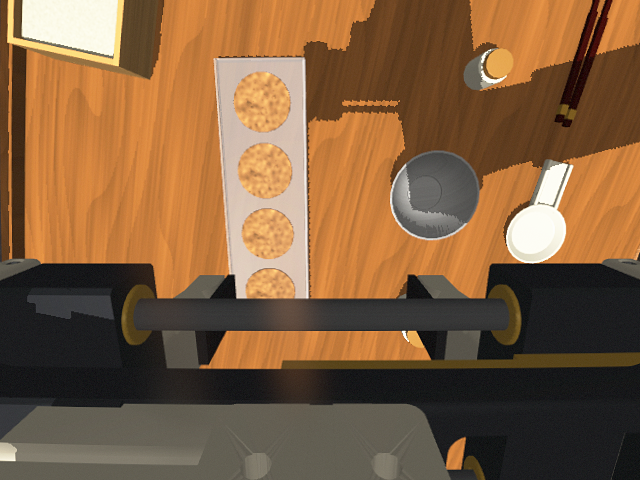

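The wrist view shows the tray with coasters at (262,102), (265,171), (268,233) and (270,285), the last partly hidden. The bowl is at (435,195) and the small jar at (490,65). I'll refine the coaster positions from this view.

```bash
python3 - <<'E'
from h import *
s=cam("wrist"); H=s["hsv"].astype(int); 
m=(H[...,1]>60).astype(np.uint8); m[:,:228]=0; m[:,302:]=0; m[262:]=0; m[:62]=0
m=cv2.morphologyEx(m,cv2.MORPH_CLOSE,np.ones((7,7)))
k,l,st,c=cv2.connectedComponentsWithStats(m)
for i in range(1,k):
    if st[i,4]>500: print(st[i],c[i].round(1),onplane(s,*c[i],.007).round(4))
P=s["P"]
for (u,v,r,h) in ((490,65,30,.05),):
    q=np.zeros((480,640),bool); q[v-30:v+30,u-30:u+30]=1; q&=P[...,2]>h
    print(np.median(P[q],0),onplane(s,np.nonzero(q)[1].mean(),np.nonzero(q)[0].mean(),.056))
E
```

```text
[ 233   70   57   62 2772] [261.1 100.4] [ 0.6809 -0.0837  0.007 ]
[ 237  142   55   56 2432] [263.9 169.5] [ 0.6625 -0.001   0.007 ]
[ 241  207   53   51 2131] [266.6 232.5] [0.6441 0.0814 0.007 ]
[ 0.42572354 -0.17402233  0.05536985] [ 0.425886   -0.17390829  0.056     ]
```

Call:
{"fn": "nudge_tcp", "kwargs": {
  "moves": [
    {"x": 0.05, "y": 0.04, "finger_gap": 0.085},
    {"x": 0.1, "y": 0.08, "finger_gap": 0.085},
    {"x": 0.15, "y": 0.12, "finger_gap": 0.085},
    {"x": 0.2, "y": 0.155, "finger_gap": 0.085},
    {"x": 0.23, "y": 0.195, "finger_gap": 0.085},
    {"x": 0.25, "y": 0.235, "finger_gap": 0.085},
    {"x": 0.25, "y": 0.246, "finger_gap": 0.085},
    {"x": 0.25, "y": 0.246, "finger_gap": 0.085}
  ]
}}

```text
clock: 3.1
tool_pos: [0.3935, -0.2657, 0.329]
orientation: [-179.9, -0.0, -77.4]
force: [0.6, 0.6, -0.1]
opening: 0.0852
gripper_force: 0.0
```

```bash
python3 - <<'E'
from h import *
s=cam("wrist"); cv2.imwrite("pics/w2.png",s["frame"][:,:,::-1]); P=s["P"]
m=((P[...,2]>.112)&(P[...,2]<.13)&(abs(P[...,0]-.41)<.06)&(abs(P[...,1]+.337)<.06))
v,u=np.nonzero(m); print(m.sum(),u.mean(),v.mean(),P[m].mean(0),np.ptp(P[m],0),onplane(s,u.mean(),v.mean(),.122))
rel(.409,-.337,.25,-77.4)
E
```

```text
2901 321.5704929334712 148.36642537056187 [ 0.40879573 -0.33681608  0.12144906] [0.05837854 0.05778991 0.00529041] [ 0.40883001 -0.33693634  0.122     ]
t 3.15 at [ 0.3941 -0.2656  0.3288] [-1.7995e+02 -1.0000e-02 -7.7390e+01] open 0.0847 -> rel [0.0729 0.0012 0.0789] turn 0.0 dist 0.107
```

Call:
{"fn": "nudge_tcp", "kwargs": {
  "moves": [
    {"x": 0.04, "y": 0.001, "z": 0.03, "finger_gap": 0.088},
    {"x": 0.072, "y": 0.001, "z": 0.06, "finger_gap": 0.088},
    {"x": 0.073, "y": 0.001, "z": 0.09, "finger_gap": 0.088},
    {"x": 0.073, "y": 0.001, "z": 0.11, "finger_gap": 0.088},
    {"x": 0.073, "y": 0.001, "z": 0.11, "finger_gap": 0.088}
  ]
}}

```text
clock: 3.78
tool_pos: [0.409, -0.3366, 0.2168]
orientation: [179.8, 0.1, -77.3]
force: [0.4, 0.4, 0.2]
opening: 0.0874
gripper_force: 0.0
```

```bash
python3 -c "
from h import *
rel(.4088,-.3368,.094,-77.4)"
```

```text
t 3.77 at [ 0.409  -0.3366  0.2168] [ 1.7982e+02  1.3000e-01 -7.7350e+01] open 0.0874 -> rel [ 0.0004 -0.0002  0.1228] turn 0.1 dist 0.123
```

Call:
{"fn": "nudge_tcp", "kwargs": {
  "moves": [
    {"z": 0.05, "finger_gap": 0.088},
    {"z": 0.09, "finger_gap": 0.088},
    {"z": 0.12, "finger_gap": 0.088},
    {"z": 0.123, "finger_gap": 0.088},
    {"z": 0.123, "finger_gap": 0.06},
    {"z": 0.123, "finger_gap": 0.06},
    {"z": 0.123, "finger_gap": 0.06},
    {"z": 0.123, "finger_gap": 0.06}
  ]
}}

```text
clock: 4.78
tool_pos: [0.4094, -0.3382, 0.0969]
orientation: [-179.9, -0.1, -77.4]
force: [-0.6, 0.7, 7.6]
opening: 0.0657
gripper_force: 30.0
```

Call:
{"fn": "nudge_tcp", "kwargs": {
  "moves": [
    {"finger_gap": 0.06},
    {"z": -0.01, "finger_gap": 0.06},
    {"z": -0.02, "finger_gap": 0.06},
    {"z": -0.02, "finger_gap": 0.06}
  ]
}}

```text
clock: 5.28
tool_pos: [0.4092, -0.338, 0.1166]
orientation: [-179.9, -0.1, -77.4]
force: [-0.1, -0.2, -3.4]
opening: 0.0656
gripper_force: 30.0
```

Call:
{"fn": "nudge_tcp", "kwargs": {
  "moves": [
    {"z": -0.02, "finger_gap": 0.06},
    {"z": -0.06, "finger_gap": 0.06},
    {"z": -0.1, "finger_gap": 0.06},
    {"z": -0.14, "finger_gap": 0.06},
    {"z": -0.15, "finger_gap": 0.06},
    {"z": -0.15, "finger_gap": 0.06}
  ]
}}

```text
clock: 6.02
tool_pos: [0.4086, -0.3375, 0.2652]
orientation: [-180.0, 0.0, -77.4]
force: [-0.3, 0.4, -3.4]
opening: 0.0651
gripper_force: 30.0
```

```bash
python3 -c "
from h import *
rel(.6256,.164,.24,-77.4)"
```

```text
t 6.03 at [ 0.4086 -0.3375  0.2652] [-1.7997e+02  2.0000e-02 -7.7450e+01] open 0.0651 -> rel [-0.4424 -0.3208  0.0256] turn -0.0 dist 0.547
```

Call:
{"fn": "nudge_tcp", "kwargs": {
  "moves": [
    {"x": -0.03, "y": -0.02, "finger_gap": 0.06},
    {"x": -0.08, "y": -0.055, "finger_gap": 0.06},
    {"x": -0.13, "y": -0.092, "finger_gap": 0.06},
    {"x": -0.18, "y": -0.13, "finger_gap": 0.06},
    {"x": -0.23, "y": -0.166, "finger_gap": 0.06},
    {"x": -0.28, "y": -0.2, "finger_gap": 0.06},
    {"x": -0.33, "y": -0.24, "finger_gap": 0.06},
    {"x": -0.37, "y": -0.27, "finger_gap": 0.06}
  ]
}}

```text
clock: 7.02
tool_pos: [0.5916, 0.0843, 0.263]
orientation: [179.8, -0.0, -77.4]
force: [0.9, 0.1, -2.8]
opening: 0.0657
gripper_force: 30.0
```

```bash
python3 -c "
from h import *
rel(.6256,.164,.16,-77.4)"
```

```text
t 7.03 at [0.5916 0.0843 0.263 ] [ 1.798e+02 -2.000e-02 -7.739e+01] open 0.0657 -> rel [-0.0704 -0.051   0.1028] turn 0.0 dist 0.135
```

Call:
{"fn": "nudge_tcp", "kwargs": {
  "moves": [
    {"x": -0.03, "y": -0.02, "z": 0.02, "finger_gap": 0.06},
    {"x": -0.055, "y": -0.04, "z": 0.05, "finger_gap": 0.06},
    {"x": -0.07, "y": -0.05, "z": 0.08, "finger_gap": 0.06},
    {"x": -0.0704, "y": -0.051, "z": 0.1, "finger_gap": 0.06},
    {"x": -0.0704, "y": -0.051, "z": 0.105, "finger_gap": 0.06},
    {"x": -0.0704, "y": -0.051, "z": 0.105, "finger_gap": 0.06}
  ]
}}

```text
clock: 7.78
tool_pos: [0.6258, 0.1615, 0.1596]
orientation: [179.9, -0.0, -77.4]
force: [0.1, 0.2, -1.2]
opening: 0.0656
gripper_force: 30.0
```

```bash
python3 -c "
from h import *
rel(.6256,.164,.105,-77.4)"
```

```text
t 7.78 at [0.6258 0.1615 0.1596] [ 1.7989e+02 -4.0000e-02 -7.7440e+01] open 0.0656 -> rel [-0.0026 -0.0005  0.0546] turn -0.0 dist 0.055
```

Call:
{"fn": "nudge_tcp", "kwargs": {
  "moves": [
    {"x": -0.0026, "z": 0.025, "finger_gap": 0.06},
    {"x": -0.0026, "z": 0.04, "finger_gap": 0.06},
    {"x": -0.0026, "z": 0.048, "finger_gap": 0.06},
    {"x": -0.0026, "z": 0.05, "finger_gap": 0.06},
    {"x": -0.0026, "z": 0.05, "finger_gap": 0.06},
    {"x": -0.0026, "z": 0.05, "finger_gap": 0.06}
  ]
}}

```text
clock: 8.52
tool_pos: [0.626, 0.1646, 0.1113]
orientation: [-179.9, 0.0, -77.4]
force: [-0.2, -0.6, -3.6]
opening: 0.0653
gripper_force: 30.0
```

Call:
{"fn": "nudge_tcp", "kwargs": {
  "moves": [
    {"z": 0.002, "finger_gap": 0.06},
    {"z": 0.003, "finger_gap": 0.06},
    {"z": 0.003, "finger_gap": 0.06}
  ]
}}

```text
clock: 8.9
tool_pos: [0.6256, 0.1644, 0.1075]
orientation: [180.0, -0.0, -77.4]
force: [0.3, -0.4, -2.7]
opening: 0.0654
gripper_force: 30.0
```

Call:
{"fn": "nudge_tcp", "kwargs": {
  "moves": [
    {"z": 0.002, "finger_gap": 0.06},
    {"z": 0.003, "finger_gap": 0.06},
    {"z": 0.003, "finger_gap": 0.06}
  ]
}}

```text
clock: 9.28
tool_pos: [0.6256, 0.1644, 0.1044]
orientation: [180.0, -0.0, -77.4]
force: [-0.9, 0.5, -3.5]
opening: 0.0655
gripper_force: 30.0
```

Call:
{"fn": "nudge_tcp", "kwargs": {
  "moves": [
    {"z": 0.002, "finger_gap": 0.06},
    {"z": 0.002, "finger_gap": 0.06},
    {"z": 0.002, "finger_gap": 0.06}
  ]
}}

```text
clock: 9.65
tool_pos: [0.6257, 0.1645, 0.104]
orientation: [-180.0, -0.0, -77.4]
force: [-4.1, 0.1, 6.7]
opening: 0.0652
gripper_force: 30.0
```

Contact (6.7 N). Release and rise.

Call:
{"fn": "nudge_tcp", "kwargs": {
  "moves": [
    {"finger_gap": 0.088},
    {"finger_gap": 0.088},
    {"finger_gap": 0.088},
    {"z": -0.03, "finger_gap": 0.088},
    {"z": -0.08, "finger_gap": 0.088},
    {"z": -0.13, "finger_gap": 0.088},
    {"z": -0.18, "finger_gap": 0.088},
    {"z": -0.2, "finger_gap": 0.088}
  ]
}}

```text
clock: 10.65
tool_pos: [0.6267, 0.1647, 0.3065]
orientation: [-179.7, 0.0, -77.4]
force: [0.7, -1.1, -0.9]
opening: 0.0872
gripper_force: 0.0
```

```bash
python3 - <<'E'
from h import *
s=cam("top"); P=s["P"]
for n,h,x,y in (("XL",.129,.626,.164),("L",.098,.414,.302)):
    m=((P[...,2]>h-.012)&(P[...,2]<h+.01)&(abs(P[...,0]-x)<.06)&(abs(P[...,1]-y)<.06)); v,u=np.nonzero(m)
    print(n,m.sum(),P[m].mean(0),onplane(s,u.mean(),v.mean(),h) if m.sum() else 0)
rel(.414,.29,.30,-77.4)
E
```

```text
XL 17 [0.6442998  0.1744514  0.12790043] [0.64403528 0.17436362 0.129     ]
L 13 [0.42369437 0.28118591 0.0909453 ] [0.42304227 0.27980311 0.098     ]
t 10.70 at [0.6271 0.1648 0.3081] [-1.7961e+02  5.0000e-02 -7.7410e+01] open 0.0875 -> rel [-0.1687  0.1808  0.007 ] turn -0.0 dist 0.247
```

Call:
{"fn": "nudge_tcp", "kwargs": {
  "moves": [
    {"x": -0.02, "y": 0.02, "z": -0.02, "finger_gap": 0.088},
    {"x": -0.06, "y": 0.05, "z": -0.03, "finger_gap": 0.088},
    {"x": -0.1, "y": 0.085, "z": -0.03, "finger_gap": 0.088},
    {"x": -0.14, "y": 0.12, "z": -0.03, "finger_gap": 0.088},
    {"x": -0.18, "y": 0.15, "z": -0.03, "finger_gap": 0.088},
    {"x": -0.22, "y": 0.175, "z": -0.03, "finger_gap": 0.088},
    {"x": -0.25, "y": 0.179, "z": -0.03, "finger_gap": 0.088},
    {"x": -0.25, "y": 0.179, "z": -0.03, "finger_gap": 0.088}
  ]
}}

```text
clock: 11.7
tool_pos: [0.3956, 0.3711, 0.332]
orientation: [180.0, -0.0, -77.3]
force: [0.3, 0.7, -0.3]
opening: 0.0879
gripper_force: 0.0
```

```bash
python3 - <<'E'
from h import *
s=cam("wrist"); P=s["P"]
m=((P[...,2]>.088)&(P[...,2]<.106)&(abs(P[...,0]-.414)<.06)&(abs(P[...,1]-.302)<.06)); v,u=np.nonzero(m)
c=onplane(s,u.mean(),v.mean(),.098);print(m.sum(),P[m].mean(0),np.ptp(P[m],0),c)
rel(c[0],c[1],.18,-77.4)
s=cam("top");P=s["P"];h=.129
m=((P[...,2]>h-.012)&(P[...,2]<h+.01)&(abs(P[...,0]-.6256)<.06)&(abs(P[...,1]-.164)<.06)); v,u=np.nonzero(m)
print("XL",m.sum(),P[m].mean(0),np.ptp(P[m],0),onplane(s,u.mean(),v.mean(),h))
E
```

```text
1791 [0.41526897 0.30504371 0.09741075] [0.04893164 0.04885186 0.00645369] [0.41529548 0.30495963 0.098     ]
t 11.75 at [0.396  0.3701 0.332 ] [ 1.7997e+02 -4.0000e-02 -7.7330e+01] open 0.0875 -> rel [ 0.0677 -0.0046  0.152 ] turn 0.1 dist 0.166
XL 249 [0.62192397 0.16241331 0.12699413] [0.06278891 0.06132463 0.02179133] [0.62141192 0.16219496 0.129     ]
```

Call:
{"fn": "nudge_tcp", "kwargs": {
  "moves": [
    {"x": 0.03, "y": -0.002, "z": 0.04, "finger_gap": 0.088},
    {"x": 0.06, "y": -0.0046, "z": 0.08, "finger_gap": 0.088},
    {"x": 0.0677, "y": -0.0046, "z": 0.12, "finger_gap": 0.088},
    {"x": 0.0677, "y": -0.0046, "z": 0.16, "finger_gap": 0.088},
    {"x": 0.0677, "y": -0.0046, "z": 0.17, "finger_gap": 0.088},
    {"x": 0.0677, "y": -0.0046, "z": 0.17, "finger_gap": 0.088}
  ]
}}

```text
clock: 12.55
tool_pos: [0.4162, 0.3042, 0.1629]
orientation: [180.0, -0.0, -77.5]
force: [0.1, 1.1, 0.5]
opening: 0.0876
gripper_force: 0.0
```

```bash
python3 -c "
from h import *
rel(.4153,.305,.07,-77.4)"
```

```text
t 12.55 at [0.4162 0.3042 0.1629] [ 1.7999e+02 -4.0000e-02 -7.7450e+01] open 0.0876 -> rel [-0.0011  0.0007  0.0929] turn -0.1 dist 0.093
```

Call:
{"fn": "nudge_tcp", "kwargs": {
  "moves": [
    {"x": -0.001, "z": 0.04, "finger_gap": 0.088},
    {"x": -0.001, "z": 0.075, "finger_gap": 0.088},
    {"x": -0.001, "z": 0.092, "finger_gap": 0.088},
    {"x": -0.001, "z": 0.092, "finger_gap": 0.088},
    {"x": -0.001, "z": 0.092, "finger_gap": 0.05},
    {"x": -0.001, "z": 0.092, "finger_gap": 0.05},
    {"x": -0.001, "z": 0.092, "finger_gap": 0.05},
    {"x": -0.001, "z": 0.092, "finger_gap": 0.05}
  ]
}}

```text
clock: 13.55
tool_pos: [0.4156, 0.3056, 0.0711]
orientation: [-180.0, 0.0, -77.4]
force: [-2.2, -0.5, 4.2]
opening: 0.0566
gripper_force: 30.0
```

Call:
{"fn": "nudge_tcp", "kwargs": {
  "moves": [
    {"finger_gap": 0.05},
    {"finger_gap": 0.05}
  ]
}}

```text
clock: 13.8
tool_pos: [0.4156, 0.3056, 0.0711]
orientation: [-180.0, 0.0, -77.4]
force: [-2.5, 0.3, 7.7]
opening: 0.0562
gripper_force: 30.0
```

Call:
{"fn": "nudge_tcp", "kwargs": {
  "moves": [
    {"z": -0.01, "finger_gap": 0.05},
    {"z": -0.03, "finger_gap": 0.05},
    {"z": -0.07, "finger_gap": 0.05},
    {"z": -0.12, "finger_gap": 0.05},
    {"z": -0.17, "finger_gap": 0.05},
    {"z": -0.2, "finger_gap": 0.05},
    {"z": -0.21, "finger_gap": 0.05},
    {"z": -0.21, "finger_gap": 0.05}
  ]
}}

```text
clock: 14.8
tool_pos: [0.4152, 0.3052, 0.2801]
orientation: [180.0, 0.0, -77.4]
force: [0.0, 0.2, -3.4]
opening: 0.0565
gripper_force: 30.0
```

```bash
python3 -c "
from h import *
rel(.644,.0815,.27,-77.4)"
```

```text
t 14.80 at [0.4152 0.3052 0.2801] [ 1.7997e+02  1.0000e-02 -7.7440e+01] open 0.0565 -> rel [ 0.2681 -0.1747  0.01  ] turn -0.0 dist 0.320
```

Call:
{"fn": "nudge_tcp", "kwargs": {
  "moves": [
    {"x": 0.02, "y": -0.015, "finger_gap": 0.05},
    {"x": 0.06, "y": -0.04, "finger_gap": 0.05},
    {"x": 0.11, "y": -0.07, "finger_gap": 0.05},
    {"x": 0.16, "y": -0.1, "finger_gap": 0.05},
    {"x": 0.21, "y": -0.135, "finger_gap": 0.05},
    {"x": 0.25, "y": -0.162, "finger_gap": 0.05},
    {"x": 0.265, "y": -0.173, "finger_gap": 0.05},
    {"x": 0.268, "y": -0.1747, "finger_gap": 0.05}
  ]
}}

```text
clock: 15.8
tool_pos: [0.6442, 0.081, 0.278]
orientation: [179.8, -0.0, -77.5]
force: [-1.8, -0.6, -3.5]
opening: 0.0568
gripper_force: 30.0
```

```bash
python3 -c "
from h import *
rel(.644,.0815,.079,-77.4)"
```

```text
t 15.80 at [0.6442 0.081  0.278 ] [ 1.7978e+02 -1.0000e-02 -7.7530e+01] open 0.0568 -> rel [-0.0006 -0.0007  0.199 ] turn -0.1 dist 0.199
```

Call:
{"fn": "nudge_tcp", "kwargs": {
  "moves": [
    {"z": 0.03, "finger_gap": 0.05},
    {"z": 0.07, "finger_gap": 0.05},
    {"z": 0.11, "finger_gap": 0.05},
    {"z": 0.15, "finger_gap": 0.05},
    {"z": 0.175, "finger_gap": 0.05},
    {"z": 0.188, "finger_gap": 0.05},
    {"z": 0.19, "finger_gap": 0.05},
    {"z": 0.19, "finger_gap": 0.05}
  ]
}}

```text
clock: 16.8
tool_pos: [0.6448, 0.0823, 0.0916]
orientation: [-179.9, 0.0, -77.4]
force: [0.7, 0.4, -3.0]
opening: 0.0565
gripper_force: 30.0
```

Call:
{"fn": "nudge_tcp", "kwargs": {
  "moves": [
    {"z": 0.002, "finger_gap": 0.05},
    {"z": 0.004, "finger_gap": 0.05},
    {"z": 0.004, "finger_gap": 0.05}
  ]
}}

```text
clock: 17.18
tool_pos: [0.6443, 0.0818, 0.0866]
orientation: [-180.0, 0.0, -77.4]
force: [-0.9, 0.1, -3.4]
opening: 0.0566
gripper_force: 30.0
```

```bash
python3 -c "
from h import *
rel(.644,.0815,.078,-77.4)"
```

```text
t 17.18 at [0.6443 0.0818 0.0866] [-180.      0.    -77.44] open 0.0566 -> rel [0.0002 0.0004 0.0086] turn -0.0 dist 0.009
```

Call:
{"fn": "nudge_tcp", "kwargs": {
  "moves": [
    {"z": 0.002, "finger_gap": 0.05},
    {"z": 0.004, "finger_gap": 0.05},
    {"z": 0.006, "finger_gap": 0.05},
    {"z": 0.006, "finger_gap": 0.05}
  ]
}}

```text
clock: 17.68
tool_pos: [0.6442, 0.0818, 0.0803]
orientation: [180.0, -0.0, -77.4]
force: [0.3, 0.7, -2.1]
opening: 0.057
gripper_force: 30.0
```

Call:
{"fn": "nudge_tcp", "kwargs": {
  "moves": [
    {"z": 0.001, "finger_gap": 0.05},
    {"z": 0.002, "finger_gap": 0.05},
    {"z": 0.002, "finger_gap": 0.05}
  ]
}}

```text
clock: 18.05
tool_pos: [0.6443, 0.0818, 0.0785]
orientation: [180.0, -0.0, -77.4]
force: [-0.1, -0.3, -2.7]
opening: 0.0565
gripper_force: 30.0
```

Call:
{"fn": "nudge_tcp", "kwargs": {
  "moves": [
    {"z": 0.001, "finger_gap": 0.05},
    {"z": 0.0015, "finger_gap": 0.05},
    {"z": 0.0015, "finger_gap": 0.05}
  ]
}}

```text
clock: 18.42
tool_pos: [0.6444, 0.0818, 0.0781]
orientation: [-180.0, -0.0, -77.4]
force: [-2.7, 0.4, 4.5]
opening: 0.0566
gripper_force: 30.0
```

Contact. Release, rise, then go over the medium jar.

Call:
{"fn": "nudge_tcp", "kwargs": {
  "moves": [
    {"finger_gap": 0.082},
    {"finger_gap": 0.082},
    {"finger_gap": 0.082},
    {"z": -0.03, "finger_gap": 0.082},
    {"z": -0.08, "finger_gap": 0.082},
    {"z": -0.13, "finger_gap": 0.082},
    {"z": -0.18, "finger_gap": 0.082},
    {"z": -0.2, "finger_gap": 0.082}
  ]
}}

```text
clock: 19.42
tool_pos: [0.6455, 0.082, 0.281]
orientation: [-179.7, 0.0, -77.4]
force: [0.2, 0.2, -0.4]
opening: 0.0817
gripper_force: 0.0
```

```bash
python3 -c "
from h import *
rel(.405,.215,.3,-77.4)"
```

```text
t 19.43 at [0.6455 0.082  0.281 ] [-1.797e+02  2.000e-02 -7.742e+01] open 0.0817 -> rel [-0.1822  0.2056 -0.02  ] turn -0.0 dist 0.275
```

Call:
{"fn": "nudge_tcp", "kwargs": {
  "moves": [
    {"x": -0.02, "y": 0.025, "z": -0.01, "finger_gap": 0.082},
    {"x": -0.05, "y": 0.06, "z": -0.02, "finger_gap": 0.082},
    {"x": -0.08, "y": 0.1, "z": -0.02, "finger_gap": 0.082},
    {"x": -0.12, "y": 0.135, "z": -0.02, "finger_gap": 0.082},
    {"x": -0.15, "y": 0.17, "z": -0.02, "finger_gap": 0.082},
    {"x": -0.18, "y": 0.2, "z": -0.02, "finger_gap": 0.082},
    {"x": -0.182, "y": 0.2056, "z": -0.02, "finger_gap": 0.082},
    {"x": -0.182, "y": 0.2056, "z": -0.02, "finger_gap": 0.082}
  ]
}}

```text
clock: 20.42
tool_pos: [0.404, 0.2149, 0.2974]
orientation: [-180.0, 0.0, -77.4]
force: [0.3, -0.5, -0.0]
opening: 0.0821
gripper_force: 0.0
```

```bash
python3 - <<'E'
from h import *
s=cam("wrist"); P=s["P"]
m=((P[...,2]>.066)&(P[...,2]<.084)&(abs(P[...,0]-.421)<.05)&(abs(P[...,1]-.147)<.05)); v,u=np.nonzero(m)
c=onplane(s,u.mean(),v.mean(),.076);print(m.sum(),P[m].mean(0),np.ptp(P[m],0),c)
rel(c[0],c[1],.15,-77.4)
s=cam("top");P=s["P"]
for h,x,y in ((.129,.6256,.164),(.105,.644,.0815)):
    m=((P[...,2]>h-.012)&(P[...,2]<h+.01)&(abs(P[...,0]-x)<.045)&(abs(P[...,1]-y)<.045)); v,u=np.nonzero(m)
    print(m.sum(),np.ptp(P[m],0),onplane(s,u.mean(),v.mean(),h))
E
```

```text
1291 [0.42280542 0.14908137 0.07534736] [0.04002983 0.04011273 0.00536253] [0.42282462 0.14900898 0.076     ]
t 20.48 at [0.4044 0.2147 0.2973] [-1.7997e+02  1.0000e-02 -7.7410e+01] open 0.0820 -> rel [ 0.0682 -0.0036  0.1472] turn -0.0 dist 0.162
254 [0.06343363 0.06076007 0.01877632] [0.62109124 0.16207591 0.129     ]
180 [0.05106315 0.05198008 0.01696482] [0.64031093 0.07809933 0.105     ]
```

Call:
{"fn": "nudge_tcp", "kwargs": {
  "moves": [
    {"x": 0.03, "y": -0.002, "z": 0.04, "finger_gap": 0.08},
    {"x": 0.06, "y": -0.0036, "z": 0.08, "finger_gap": 0.08},
    {"x": 0.0682, "y": -0.0036, "z": 0.12, "finger_gap": 0.08},
    {"x": 0.0682, "y": -0.0036, "z": 0.15, "finger_gap": 0.08},
    {"x": 0.0682, "y": -0.0036, "z": 0.155, "finger_gap": 0.08},
    {"x": 0.0682, "y": -0.0036, "z": 0.155, "finger_gap": 0.08}
  ]
}}

```text
clock: 21.28
tool_pos: [0.4232, 0.1489, 0.1424]
orientation: [180.0, -0.0, -77.5]
force: [-0.6, -0.1, 0.6]
opening: 0.0801
gripper_force: 0.0
```

```bash
python3 -c "
from h import *
rel(.4228,.149,.051,-77.4)"
```

```text
t 21.27 at [0.4232 0.1489 0.1424] [ 1.800e+02 -3.000e-02 -7.746e+01] open 0.0801 -> rel [-0.0002  0.0003  0.0914] turn -0.1 dist 0.091
```

Call:
{"fn": "nudge_tcp", "kwargs": {
  "moves": [
    {"z": 0.04, "finger_gap": 0.08},
    {"z": 0.075, "finger_gap": 0.08},
    {"z": 0.091, "finger_gap": 0.08},
    {"z": 0.091, "finger_gap": 0.08},
    {"z": 0.091, "finger_gap": 0.04},
    {"z": 0.091, "finger_gap": 0.04},
    {"z": 0.091, "finger_gap": 0.04},
    {"z": 0.091, "finger_gap": 0.04}
  ]
}}

```text
clock: 22.28
tool_pos: [0.4226, 0.1492, 0.0515]
orientation: [-180.0, 0.0, -77.4]
force: [-1.9, -0.1, 5.3]
opening: 0.0476
gripper_force: 30.0
```

Call:
{"fn": "nudge_tcp", "kwargs": {
  "moves": [
    {"finger_gap": 0.04},
    {"finger_gap": 0.04}
  ]
}}

```text
clock: 22.52
tool_pos: [0.4226, 0.1491, 0.0515]
orientation: [-180.0, 0.0, -77.4]
force: [-1.5, 0.1, 5.7]
opening: 0.0475
gripper_force: 30.0
```

Call:
{"fn": "nudge_tcp", "kwargs": {
  "moves": [
    {"z": -0.01, "finger_gap": 0.04},
    {"z": -0.03, "finger_gap": 0.04},
    {"z": -0.07, "finger_gap": 0.04},
    {"z": -0.12, "finger_gap": 0.04},
    {"z": -0.17, "finger_gap": 0.04},
    {"z": -0.2, "finger_gap": 0.04},
    {"z": -0.21, "finger_gap": 0.04},
    {"z": -0.21, "finger_gap": 0.04}
  ]
}}

```text
clock: 23.52
tool_pos: [0.4222, 0.1489, 0.2609]
orientation: [-180.0, 0.0, -77.4]
force: [0.3, 0.4, -1.7]
opening: 0.0476
gripper_force: 30.0
```

```bash
python3 -c "
from h import *
rel(.6625,-.001,.26,-77.4)"
```

```text
t 23.52 at [0.4222 0.1489 0.2609] [-1.800e+02  3.000e-02 -7.744e+01] open 0.0476 -> rel [ 0.1986 -0.202   0.0008] turn -0.0 dist 0.283
```

Call:
{"fn": "nudge_tcp", "kwargs": {
  "moves": [
    {"x": 0.015, "y": -0.015, "finger_gap": 0.04},
    {"x": 0.04, "y": -0.04, "finger_gap": 0.04},
    {"x": 0.075, "y": -0.075, "finger_gap": 0.04},
    {"x": 0.11, "y": -0.11, "finger_gap": 0.04},
    {"x": 0.145, "y": -0.145, "finger_gap": 0.04},
    {"x": 0.18, "y": -0.18, "finger_gap": 0.04},
    {"x": 0.195, "y": -0.2, "finger_gap": 0.04},
    {"x": 0.1986, "y": -0.202, "finger_gap": 0.04}
  ]
}}

```text
clock: 24.52
tool_pos: [0.663, -0.002, 0.2572]
orientation: [179.7, 0.0, -77.5]
force: [-0.4, -0.7, -0.8]
opening: 0.0476
gripper_force: 30.0
```

```bash
python3 -c "
from h import *
rel(.6625,-.001,.0585,-77.4)"
```

```text
t 24.52 at [ 0.663  -0.002   0.2572] [179.69   0.   -77.54] open 0.0476 -> rel [-0.0011 -0.0008  0.1987] turn -0.1 dist 0.199
```

Call:
{"fn": "nudge_tcp", "kwargs": {
  "moves": [
    {"z": 0.03, "finger_gap": 0.04},
    {"z": 0.07, "finger_gap": 0.04},
    {"z": 0.11, "finger_gap": 0.04},
    {"z": 0.15, "finger_gap": 0.04},
    {"z": 0.175, "finger_gap": 0.04},
    {"z": 0.188, "finger_gap": 0.04},
    {"z": 0.192, "finger_gap": 0.04},
    {"z": 0.192, "finger_gap": 0.04}
  ]
}}

```text
clock: 25.52
tool_pos: [0.6631, -0.0008, 0.0696]
orientation: [-180.0, -0.0, -77.4]
force: [0.6, 0.0, -0.5]
opening: 0.0474
gripper_force: 30.0
```

Call:
{"fn": "nudge_tcp", "kwargs": {
  "moves": [
    {"z": 0.002, "finger_gap": 0.04},
    {"z": 0.004, "finger_gap": 0.04},
    {"z": 0.004, "finger_gap": 0.04}
  ]
}}

```text
clock: 25.9
tool_pos: [0.6628, -0.0009, 0.0652]
orientation: [-180.0, 0.0, -77.4]
force: [-0.1, -0.2, -0.5]
opening: 0.0477
gripper_force: 30.0
```

Call:
{"fn": "nudge_tcp", "kwargs": {
  "moves": [
    {"z": 0.002, "finger_gap": 0.04},
    {"z": 0.004, "finger_gap": 0.04},
    {"z": 0.0055, "finger_gap": 0.04},
    {"z": 0.0055, "finger_gap": 0.04}
  ]
}}

```text
clock: 26.4
tool_pos: [0.6627, -0.001, 0.0593]
orientation: [180.0, -0.0, -77.4]
force: [0.1, 0.1, -1.4]
opening: 0.0473
gripper_force: 30.0
```

Call:
{"fn": "nudge_tcp", "kwargs": {
  "moves": [
    {"z": 0.001, "finger_gap": 0.04},
    {"z": 0.001, "finger_gap": 0.04},
    {"z": 0.001, "finger_gap": 0.04}
  ]
}}

```text
clock: 26.78
tool_pos: [0.6629, -0.0009, 0.0586]
orientation: [-180.0, 0.0, -77.4]
force: [0.5, 0.6, -0.5]
opening: 0.0475
gripper_force: 30.0
```

Call:
{"fn": "nudge_tcp", "kwargs": {
  "moves": [
    {"z": 0.001, "finger_gap": 0.04},
    {"z": 0.0015, "finger_gap": 0.04},
    {"z": 0.0015, "finger_gap": 0.04}
  ]
}}

```text
clock: 27.15
tool_pos: [0.6629, -0.0009, 0.0585]
orientation: [-180.0, -0.0, -77.4]
force: [-4.9, 0.5, 9.6]
opening: 0.0478
gripper_force: 30.0
```

Call:
{"fn": "nudge_tcp", "kwargs": {
  "moves": [
    {"finger_gap": 0.07},
    {"finger_gap": 0.07},
    {"finger_gap": 0.07},
    {"z": -0.03, "finger_gap": 0.07},
    {"z": -0.08, "finger_gap": 0.07},
    {"z": -0.13, "finger_gap": 0.07},
    {"z": -0.18, "finger_gap": 0.07},
    {"z": -0.2, "finger_gap": 0.07}
  ]
}}

```text
clock: 28.15
tool_pos: [0.664, -0.0009, 0.2609]
orientation: [-179.7, -0.0, -77.4]
force: [0.0, 0.1, -0.3]
opening: 0.0699
gripper_force: 0.0
```

```bash
python3 -c "
from h import *
rel(.409,-.105,.28,-77.4)"
```

```text
t 28.15 at [ 0.664  -0.0009  0.2609] [-1.7971e+02 -2.0000e-02 -7.7420e+01] open 0.0699 -> rel [ 0.0461  0.2714 -0.0204] turn -0.0 dist 0.276
```

Call:
{"fn": "nudge_tcp", "kwargs": {
  "moves": [
    {"x": 0.005, "y": 0.03, "z": -0.01, "finger_gap": 0.07},
    {"x": 0.01, "y": 0.08, "z": -0.02, "finger_gap": 0.07},
    {"x": 0.02, "y": 0.13, "z": -0.02, "finger_gap": 0.07},
    {"x": 0.03, "y": 0.18, "z": -0.02, "finger_gap": 0.07},
    {"x": 0.04, "y": 0.23, "z": -0.02, "finger_gap": 0.07},
    {"x": 0.046, "y": 0.265, "z": -0.02, "finger_gap": 0.07},
    {"x": 0.046, "y": 0.271, "z": -0.02, "finger_gap": 0.07},
    {"x": 0.046, "y": 0.271, "z": -0.02, "finger_gap": 0.07}
  ]
}}

```text
clock: 29.15
tool_pos: [0.4085, -0.1048, 0.2775]
orientation: [-179.9, -0.0, -77.4]
force: [1.5, -0.2, 0.3]
opening: 0.0694
gripper_force: 0.0
```

```bash
python3 - <<'E'
from h import *
s=cam("wrist"); P=s["P"]
m=((P[...,2]>.046)&(P[...,2]<.064)&(abs(P[...,0]-.4255)<.04)&(abs(P[...,1]+.175)<.04)); v,u=np.nonzero(m)
c=onplane(s,u.mean(),v.mean(),.056);print(m.sum(),P[m].mean(0),np.ptp(P[m],0),c)
rel(c[0],c[1],.13,-77.4)
E
```

```text
741 [ 0.42484449 -0.17546326  0.05539601] [0.0301924  0.03043431 0.00456207] [ 0.42483509 -0.17549042  0.056     ]
t 29.20 at [ 0.409  -0.1046  0.2773] [-1.7996e+02 -1.0000e-02 -7.7430e+01] open 0.0702 -> rel [0.0726 0.     0.1473] turn -0.0 dist 0.164
```

Call:
{"fn": "nudge_tcp", "kwargs": {
  "moves": [
    {"x": 0.03, "z": 0.03, "finger_gap": 0.07},
    {"x": 0.06, "z": 0.07, "finger_gap": 0.07},
    {"x": 0.0726, "z": 0.11, "finger_gap": 0.07},
    {"x": 0.0726, "z": 0.14, "finger_gap": 0.07},
    {"x": 0.0726, "z": 0.147, "finger_gap": 0.07},
    {"x": 0.0726, "z": 0.147, "finger_gap": 0.07}
  ]
}}

```text
clock: 29.95
tool_pos: [0.4248, -0.1755, 0.1301]
orientation: [179.9, -0.0, -77.4]
force: [-0.5, 0.7, 0.1]
opening: 0.0703
gripper_force: 0.0
```

```bash
python3 -c "
from h import *
rel(.4248,-.1755,.036,-77.4)"
```

```text
t 29.95 at [ 0.4248 -0.1755  0.1301] [ 1.7995e+02 -1.0000e-02 -7.7390e+01] open 0.0703 -> rel [-0.     -0.0001  0.0941] turn 0.0 dist 0.094
```

Call:
{"fn": "nudge_tcp", "kwargs": {
  "moves": [
    {"z": 0.04, "finger_gap": 0.07},
    {"z": 0.075, "finger_gap": 0.07},
    {"z": 0.092, "finger_gap": 0.07},
    {"z": 0.094, "finger_gap": 0.07},
    {"z": 0.094, "finger_gap": 0.03},
    {"z": 0.094, "finger_gap": 0.03},
    {"z": 0.094, "finger_gap": 0.03},
    {"z": 0.094, "finger_gap": 0.03}
  ]
}}

```text
clock: 30.95
tool_pos: [0.4244, -0.1757, 0.0366]
orientation: [-179.9, -0.0, -77.4]
force: [-0.3, 1.2, 5.0]
opening: 0.0376
gripper_force: 30.0
```

Call:
{"fn": "nudge_tcp", "kwargs": {
  "moves": [
    {"finger_gap": 0.03},
    {"finger_gap": 0.03}
  ]
}}

```text
clock: 31.2
tool_pos: [0.4244, -0.1756, 0.0365]
orientation: [-180.0, -0.0, -77.4]
force: [-0.1, 1.5, 6.8]
opening: 0.0375
gripper_force: 30.0
```

Call:
{"fn": "nudge_tcp", "kwargs": {
  "moves": [
    {"z": -0.01, "finger_gap": 0.03},
    {"z": -0.03, "finger_gap": 0.03},
    {"z": -0.07, "finger_gap": 0.03},
    {"z": -0.12, "finger_gap": 0.03},
    {"z": -0.17, "finger_gap": 0.03},
    {"z": -0.2, "finger_gap": 0.03},
    {"z": -0.21, "finger_gap": 0.03},
    {"z": -0.21, "finger_gap": 0.03}
  ]
}}

```text
clock: 32.2
tool_pos: [0.4238, -0.1755, 0.2459]
orientation: [-180.0, 0.0, -77.4]
force: [-0.2, -0.0, -1.8]
opening: 0.0374
gripper_force: 30.0
```

```bash
python3 -c "
from h import *
rel(.681,-.084,.245,-77.4)"
```

```text
t 32.20 at [ 0.4238 -0.1755  0.2459] [-1.7998e+02  2.0000e-02 -7.7440e+01] open 0.0374 -> rel [-0.0334 -0.2709  0.0011] turn -0.0 dist 0.273
```

Call:
{"fn": "nudge_tcp", "kwargs": {
  "moves": [
    {"x": -0.003, "y": -0.02, "finger_gap": 0.03},
    {"x": -0.008, "y": -0.06, "finger_gap": 0.03},
    {"x": -0.014, "y": -0.11, "finger_gap": 0.03},
    {"x": -0.02, "y": -0.16, "finger_gap": 0.03},
    {"x": -0.026, "y": -0.21, "finger_gap": 0.03},
    {"x": -0.031, "y": -0.25, "finger_gap": 0.03},
    {"x": -0.033, "y": -0.268, "finger_gap": 0.03},
    {"x": -0.0334, "y": -0.271, "finger_gap": 0.03}
  ]
}}

```text
clock: 33.2
tool_pos: [0.6821, -0.0831, 0.2425]
orientation: [179.7, 0.0, -77.4]
force: [-0.9, -0.8, -1.1]
opening: 0.0372
gripper_force: 30.0
```

```bash
python3 -c "
from h import *
rel(.681,-.084,.0435,-77.4)"
```

```text
t 33.20 at [ 0.6821 -0.0831  0.2425] [ 1.7974e+02  3.0000e-02 -7.7400e+01] open 0.0372 -> rel [0.0007 0.0004 0.199 ] turn 0.0 dist 0.199
```

Call:
{"fn": "nudge_tcp", "kwargs": {
  "moves": [
    {"z": 0.03, "finger_gap": 0.03},
    {"z": 0.07, "finger_gap": 0.03},
    {"z": 0.11, "finger_gap": 0.03},
    {"z": 0.15, "finger_gap": 0.03},
    {"z": 0.175, "finger_gap": 0.03},
    {"z": 0.188, "finger_gap": 0.03},
    {"z": 0.192, "finger_gap": 0.03},
    {"z": 0.192, "finger_gap": 0.03}
  ]
}}

```text
clock: 34.2
tool_pos: [0.6817, -0.0841, 0.0547]
orientation: [-180.0, -0.0, -77.4]
force: [-0.7, -0.2, -0.9]
opening: 0.0377
gripper_force: 30.0
```

Call:
{"fn": "nudge_tcp", "kwargs": {
  "moves": [
    {"z": 0.003, "finger_gap": 0.03},
    {"z": 0.006, "finger_gap": 0.03},
    {"z": 0.006, "finger_gap": 0.03}
  ]
}}

```text
clock: 34.58
tool_pos: [0.6812, -0.0841, 0.0481]
orientation: [180.0, 0.0, -77.4]
force: [-0.4, 0.5, -0.9]
opening: 0.0373
gripper_force: 30.0
```

Call:
{"fn": "nudge_tcp", "kwargs": {
  "moves": [
    {"z": 0.002, "finger_gap": 0.03},
    {"z": 0.004, "finger_gap": 0.03},
    {"z": 0.004, "finger_gap": 0.03}
  ]
}}

```text
clock: 34.95
tool_pos: [0.6812, -0.0841, 0.0438]
orientation: [180.0, 0.0, -77.4]
force: [-0.1, 0.7, -1.3]
opening: 0.0376
gripper_force: 30.0
```

Call:
{"fn": "nudge_tcp", "kwargs": {
  "moves": [
    {"z": 0.001, "finger_gap": 0.03},
    {"z": 0.001, "finger_gap": 0.03},
    {"z": 0.001, "finger_gap": 0.03}
  ]
}}

```text
clock: 35.33
tool_pos: [0.6814, -0.0841, 0.0436]
orientation: [-180.0, -0.0, -77.4]
force: [-2.4, 1.2, 5.5]
opening: 0.0378
gripper_force: 30.0
```

Contact. Release, rise, then move clear for a check.

Call:
{"fn": "nudge_tcp", "kwargs": {
  "moves": [
    {"finger_gap": 0.06},
    {"finger_gap": 0.06},
    {"finger_gap": 0.06},
    {"z": -0.03, "finger_gap": 0.06},
    {"z": -0.08, "finger_gap": 0.06},
    {"z": -0.13, "finger_gap": 0.06},
    {"z": -0.18, "finger_gap": 0.06},
    {"z": -0.24, "finger_gap": 0.06}
  ]
}}

```text
clock: 36.33
tool_pos: [0.6807, -0.0841, 0.2839]
orientation: [179.9, 0.0, -77.4]
force: [2.0, 0.3, -0.6]
opening: 0.0603
gripper_force: 0.0
```

Call:
{"fn": "nudge_tcp", "kwargs": {
  "moves": [
    {"x": 0.03, "y": 0.05, "finger_gap": 0.06},
    {"x": 0.06, "y": 0.1, "finger_gap": 0.06},
    {"x": 0.09, "y": 0.15, "finger_gap": 0.06},
    {"x": 0.12, "y": 0.2, "finger_gap": 0.06},
    {"x": 0.14, "y": 0.25, "finger_gap": 0.06},
    {"x": 0.15, "y": 0.26, "finger_gap": 0.06},
    {"x": 0.15, "y": 0.26, "finger_gap": 0.06}
  ]
}}

```text
clock: 37.2
tool_pos: [0.4599, -0.2877, 0.2833]
orientation: [-180.0, -0.0, -77.5]
force: [1.0, 0.4, 0.1]
opening: 0.0601
gripper_force: 0.0
```

```bash
python3 - <<'E'
from h import *
for n in("top","scene"):
    s=cam(n);P=s["P"]; cv2.imwrite(f"pics/{n}_end.png",s["frame"][:,:,::-1])
    for h,x,y in ((.129,.6256,.164),(.105,.644,.0815),(.083,.6625,-.001),(.063,.681,-.084)):
        m=((P[...,2]>h-.009)&(P[...,2]<h+.012)&(abs(P[...,0]-x)<.045)&(abs(P[...,1]-y)<.045)); v,u=np.nonzero(m)
        print(n,m.sum(),np.ptp(P[m],0).round(3),P[m].mean(0)[:2].round(4),(x,y),np.median(P[m][:,2]).round(4))
E
```

```text
top 234 [0.059 0.061 0.015] [0.6225 0.1627] (0.6256, 0.164) 0.1277
top 167 [0.053 0.048 0.016] [0.6418 0.0781] (0.644, 0.0815) 0.1036
top 105 [0.042 0.039 0.014] [ 0.6599 -0.0037] (0.6625, -0.001) 0.0819Traceback (most recent call last):
  File "<stdin>", line 6, in <module>
    return _methods._ptp(a, axis=axis, out=out, **kwargs)
           ~~~~~~~~~~~~~^^^^^^^^^^^^^^^^^^^^^^^^^^^^^^^^^
    umr_maximum(a, axis, None, out, keepdims),
    ~~~~~~~~~~~^^^^^^^^^^^^^^^^^^^^^^^^^^^^^^
ValueError: zero-size array to reduction operation maximum which has no identity
```

The small jar is hidden from the top camera, so I'll use the scene camera.

```bash
python3 - <<'E'
from h import *
s=cam("scene");P=s["P"]; cv2.imwrite("pics/scene_end.png",s["frame"][:,:,::-1])
for h,x,y in ((.129,.6256,.164),(.105,.644,.0815),(.083,.6625,-.001),(.063,.681,-.084)):
    m=((P[...,2]>h-.009)&(P[...,2]<h+.012)&(abs(P[...,0]-x)<.045)&(abs(P[...,1]-y)<.045))
    print(m.sum(),P[m].mean(0).round(4) if m.any() else 0,(x,y))
E
```

```text
312 [0.6255 0.1623 0.1274] (0.6256, 0.164)
250 [0.6453 0.0786 0.1031] (0.644, 0.0815)
188 [ 0.6631 -0.0033  0.081 ] (0.6625, -0.001)
119 [ 0.6816 -0.0854  0.0608] (0.681, -0.084)
```

View pics/scene_end.png

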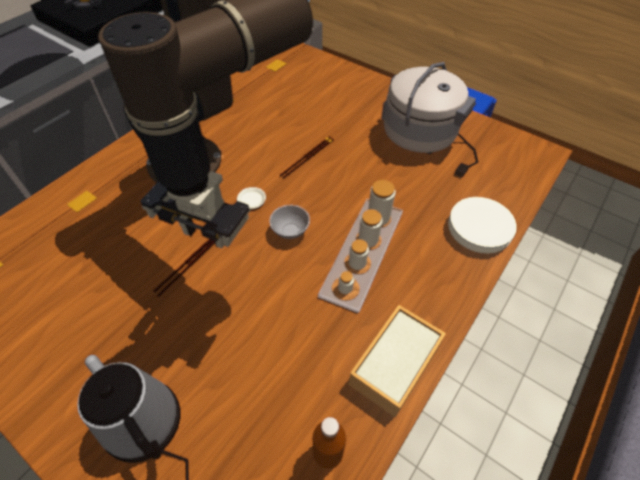

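All four jars stand upright on the coasters, from the largest at (382,200) on the cooker's side to the smallest at (346,284). Each is within about 3 mm of its coaster's centre. The bowl is unmoved at (289,222), and the robot is clear.

```bash
python3 -c "
from plant import ctrl, snapshot
print(ctrl.close_job())"
```

```text
the job is handed in; nothing more can be done
None
```

I handed the job in at about 37 s: the four jars stand on the coasters in size order with the largest nearest the rice cooker, each about 3 mm or less from its coaster's centre by camera, and the bowl looks unmoved; the hand-in returned no verdict.

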